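# Snap the new fuse into the grinder's holder and switch on

## Task

Take the new white fuse and press it down between the two spring clips of the fuse holder until both clips snap over its ends and it lies level and fully home, feeling your way and never forcing it; then let go of it. Only after that, push the isolator's red lever all the way over to on. Leave the burnt brown fuse, the jar, the glass blank and the pellet lap where they are.

Things in the scene. Friction and masses are not known exactly. Their poses are not given: they have to be found in the camera images.
- fuse_center (a point): Centre of the new fuse: loose, square white ceramic body with two blue bands, about 0.3 kg, lying flat on the bench with this point 17 mm up. Own x runs along it, z up. Body 64 long x 34 wide (y) x 34 high; steel cap on each end, 30 wide, 26 high; 100 long over all. Both ends and both faces are alike. Grip the body across its width, at its middle.
- fuse_end (a point): Middle of the new fuse's +x end, 50 mm from its centre. The caps' ends are chamfered above and below, 30 degrees from the upright: from a 4 mm high ridge at mid height (50 from the centre) they run in to 44, over 10 mm of height.
- holder: Fuse holder, fixed. Origin: middle of the underside of its grey base plate (170 along x, 80 wide, 10 high). Above, same centre and axes, a red clip block on levelling studs: its HEIGHT DIFFERS EVERY TIME and is not measured. Its two copper seats (36 to 44 mm either side of the middle) carry the fuse's caps. Seat tops are 34 to 70 above the bench, so the fuse's centre when home is 47 to 83.
- holder_plate (a point): Middle of the holder plate's top, 10 mm above the bench. The fuse goes in above it along the holder's x, either way round. Beside each seat stand black cheeks 34 mm apart, flared to about 48 at their tops, 20 above the seats. Between the seats the block is open to 18 below the seat tops: room for fingertips. More than 20 N on either seat is forcing it: once past the snap, stop at 7 to 15 N in all.
- clip_a (a joint): Outward lean (rad) of the brass spring clip at the holder's +x end: 0 free, about 0.1 at widest, about 0.05 with the fuse home. Round nose, radius 4 mm, 20 above the seat tops; noses 92 apart when free, clip tops 34 above the seats, 119 apart. The fuse's lower chamfers spread the clips from about 17 mm above home on.
- clip_b (a joint): Same, at the holder's -x end. Pressing the level fuse in takes 7 to 14 N in all, rising from first touch to about 9 mm above home; it falls to 0 to 6 N while the noses ride the ridge (let go there, the fuse stays: not home); from about 5 above home the clips draw the fuse down (a pull of 3 to 7 N), until the seats stop it and the upward force climbs again, steeply.
- isolator (a joint): Lean of the isolator lever, rad: 0 is off (leaning 0.5 back towards its block's -x), 1 is on (leaning 0.5 over to +x). It stays where it is left, takes only about 1 N at the ball, and counts as on above 0.85.
- isolator_tip (a point): Centre of the red ball (radius 13) on the isolator's lever; the lever is 80 long and pivots 22 above the bench on a grey block (70 x 50 x 25 high).
- iso_foot (a point): Middle of the underside of the isolator's fixed block. Its z is up; its +x is the direction in which the lever is pushed to on; the pivot axis is parallel to its y, 22 straight above this point.
- spent_center (a point): Centre of the burnt fuse: the same shape as the new one but with a brown body and black bands. Leave it.
- jar: Closed jar of red polish, diameter 68, 95 high, origin at the middle of its underside. Leave it.
- blank: Thick green glass disc, diameter 124, 26 high, origin at the middle of its underside. Leave it.
- lap: Grey disc studded with copper pellets, diameter 110, 16 high, origin at the middle of its underside. Leave it.
There are look-alikes about, which are no part of the job. Of the things like the part that bears isolator, leave any that is yellow; of the rest the larger one is meant.

How it is judged:
By the outcome, as a careful person would: the job done as asked, in the order asked, and still so for the second after the job is handed in, with the robot touching nothing.
It also fails if it takes over 70 s, if anything falls off the work surface, if the arm or the gripper's body presses on something with over 40 N, if the wrist force passes 120 N, or if a joint passes its speed limit or range.

## Robot

A 7-joint arm with a two-finger parallel gripper is mounted at the origin on the work surface. World frame = base frame: x ahead of the robot, y to its left, z up, the work surface at z = 0. Lengths are in m, angles in rad, forces in N, time in s.
With the tool pointing down it reaches from about 0.425 to 0.925 m from the base axis. Payload 6.8 kg.
Tool frame: the origin (TCP) lies at the very end of the fingers, on their centre line; the grasp point (between the pads) lies 19 mm behind it; z points along the fingers, y is the line along which they close (so a half turn about z gives the same grasp; the last joint's range is limited). The gripper opens to 85 mm and grips with 20 to 120 N. Pads are 22 mm wide; open, the fingers measure 114 mm over their backs; the gripper's body (76 mm by 85 mm) begins 54 mm behind the grasp point. The pads swing forward as they close: fully open they stand 13 mm farther back than shut.
Start: joints at [-1.416, 0.477, 0.022, 1.555, -0.011, 1.109, -0.083], TCP at [0.175, 0.652, 0.231] pointing down, gripper open.
Joint ranges: [-2.96, 2.96], [-0.34, 2.1], [-1.41, 1.46], [0.24, 2.44], [-1.37, 4.51], [0.17, 1.92], [-2.96, 2.96]. Speed limits (rad/s): [2.39, 2.39, 3.14, 3.14, 3.14, 3.14, 3.14].

## Interface

Orientations are given as a rotation vector (axis times angle).
In Python, from bench import get_obs, viewer, r gives the robot as it stands. The module is installed in compiled form; this text tells all that it offers.
- The arm moves only by the tool play_rows, never from a script. Its argument "commands" is a list that holds one entry, the list of rows, each a list of 5 numbers: the gripper's target within -1 to 1 (shut at 1, half-way at 0, fully open at -1), then the shift along the tool's x, y, z scaled (see below), then the turn about the tool's z scaled (see below). A call has 1 to 12 rows; each row is the pose to reach, as a shift and turn from the pose commanded when the call began, along the tool's axes at that moment; what a row does not reach only later rows make up. The controller multiplies each number of a shift by 0.2 m and each number of a turn by pi/2 rad. A row lasts 1/12 s, in which the tool goes at most 41.7 mm and 7.16 degrees, less where a joint would pass 70% of its speed; a pose out of reach is approached as far as the arm can. A call with a number of a shift or a turn outside -1 to 1 is refused whole. A call with a gripper value outside its range is refused whole. The fingers move at their own pace and stop on an object; "grip_force" is the grip in N (left out, the last holds). Time passes only in rows, so rows that repeat a pose let the fingers close. It gives the time, the measured TCP pose, the force, the opening and the grip force at its end, in the units of the state.
- get_obs(): the state, without advancing time (a new reading comes with each control period).
- viewer.grab_frame(name): name is "side" or "top"; returns a dict with "pixels" (400x640x3 uint8, red, green, blue), "fovy" (degrees; the focal length in pixels is half the picture's height over the tangent of half this angle, whatever the lens; pixels are square), "cx", "cy" (the principal point, pixels), "world_to_cam" (4x4, takes a point from world to camera coordinates). Camera axes: x right, y up, looking along -z (the intrinsics and any distortion apply to the point x, -y, -z); pixel columns grow to the right and rows downward; lengths in m; the calibration is good to about 2 mm. A picture is of the moment at which its call begins. There is no depth.
- r.hand_in(): hands the job in; it is judged then, once.
Trained networks look in a picture, given as the dict that the camera call returned (one of the last four; its "shot" number tells which), for a name from the list of things; names that differ only in an ending like _2 or _b are one class to them, and where a whole thing is asked for, a point or a joint stands for the part that bears it (a point fixed in the world has none). Each returns a list of dicts, best first, with "score" (0 to 1); they miss things now and then, are a little off and sometimes report something else, mostly with a low value. They report only what shows in the picture. A call takes as long as a camera call. They do not tell look-alikes from the thing itself.
- viewer.trace(picture, thing): "pixels" (400x640 bool, what is visible of it) and "rect" ([left, top, right, bottom] in pixels, round what is visible of it).
The state is a dict: "clock": time; "joints": joint angles; "qvel": joint speeds; "tau": joint torques, N m; "tcp_pos": TCP position; "orientation": TCP orientation; "contact_force": force on the tool from outside, world axes, zero at the start; "moment": the same for the moment, N m; "grip_width": finger opening in m; "gripper_force": force on a finger pad.
Only numpy, scipy, OpenCV 4.12 (cv2) and the standard library are available. Lean on these libraries where they do the work, as an engineer would, in place of code of your own. Each camera call takes 0.05 s, during which the arm holds its last target. There are 200 camera calls.

## Working session

There is one attempt and no reset: what is moved stays moved. The work goes in short steps, Python scripts to look and compute and a tool call to move; the robot and the scene stay as the last step left them, time stands still between calls to the robot, and variables do not carry over. Pictures are saved under pics/ and viewed, at most 10 in all, crops included, and the job is handed in when it is done.

Besides the shell and the picture viewer there is one more tool, called by a JSON object that holds its "method" and its "body", one argument or row to a line. play_rows: Moves the arm, as the interface text tells. Shifts and turns lie within -1 to 1; 1 stands for 0.2 m of shift or pi/2 rad of turn. Its arguments: {"type":"object","properties":{"commands":{"type":"array","items":{"type":"array","items":{"type":"array","items":{"type":"number","minimum":-1,"maximum":1}}}},"grip_force":{"type":"number"}},"required":["commands"]}

```bash
mkdir -p pics; cat > h.py <<'E'
import numpy as np, cv2
from bench import get_obs, viewer, r
def K(p):
    f=200/np.tan(np.radians(p["fovy"])/2); return f
def proj(p,P):
    P=np.atleast_2d(P); W=np.array(p["world_to_cam"]); c=P@W[:3,:3].T+W[:3,3]; f=K(p)
    return np.c_[p["cx"]+f*c[:,0]/-c[:,2], p["cy"]-f*c[:,1]/-c[:,2]]
def unproj(p,uv,z):
    W=np.array(p["world_to_cam"]); R=W[:3,:3]; o=-R.T@W[:3,3]; f=K(p)
    uv=np.atleast_2d(uv).astype(float)
    d=np.c_[(uv[:,0]-p["cx"])/f,-(uv[:,1]-p["cy"])/f,-np.ones(len(uv))]@R
    return o+d*((z-o[2])/d[:,2])[:,None]
def save(p,n,box=None,s=1):
    im=p["pixels"][:,:,::-1]
    if box: im=im[box[1]:box[3],box[0]:box[2]]
    cv2.imwrite("pics/"+n,cv2.resize(im,None,fx=s,fy=s,interpolation=cv2.INTER_CUBIC))
E
python3 - <<'E'
from h import *
o=get_obs(); print({k:np.round(v,3) for k,v in o.items()})
a={}
for n in ("top","side"):
    p=viewer.grab_frame(n); a[n]=p; save(p,n+"0.png")
    print(n,[k for k in p],p["fovy"],p["cx"],p["cy"],np.round(p["world_to_cam"],3).tolist())
    for t in ("fuse_center","holder","isolator","spent_center","jar","blank","lap"):
        for d in viewer.trace(p,t)[:4]:
            m=d["pixels"]; v,u=np.nonzero(m); print(t,round(d["score"],2),np.round(d["rect"]),m.sum(),(u.mean().round(1),v.mean().round(1)) , unproj(p,[u.mean(),v.mean()],0.02).round(3)[0] if len(u) else '')
cv2.imwrite("pics/both0.png",np.vstack([cv2.resize(a[n]["pixels"][:,:,::-1],(480,300)) for n in a]))
E
```

```text
{'clock': np.float64(0.0), 'joints': array([-1.416,  0.478,  0.022,  1.556, -0.011,  1.109, -0.083]), 'qvel': array([ 0.001,  0.003,  0.002,  0.   , -0.001,  0.   ,  0.   ]), 'tau': array([-0.0000e+00, -5.9646e+01,  1.6080e+00, -2.8119e+01,  1.3000e-02,
        9.0000e-03, -0.0000e+00]), 'tcp_pos': array([0.175, 0.651, 0.23 ]), 'orientation': array([-4.120e-01, -3.114e+00,  3.000e-03]), 'contact_force': array([ 0.23 ,  0.619, -0.091]), 'moment': array([-0.034, -0.039,  0.009]), 'gripper_force': np.float64(0.0), 'grip_width': np.float64(0.085)}
top ['pixels', 'fovy', 'cx', 'cy', 'world_to_cam', 'shot'] 42.53588740267024 318.77077134246383 203.9634026814848 [[-0.027, -0.999, 0.016, 0.014], [0.993, -0.025, 0.118, -0.553], [-0.117, 0.019, 0.993, -1.111], [0.0, 0.0, 0.0, 1.0]]
fuse_center 0.57 [411. 156. 453. 193.] 623 (np.float64(431.6), np.float64(175.0)) [ 0.614 -0.26   0.02 ]
holder 0.68 [282. 208. 358. 241.] 2580 (np.float64(321.5), np.float64(223.4)) [ 0.511 -0.006  0.02 ]
holder 0.28 [352.  97. 396. 147.] 1760 (np.float64(372.8), np.float64(122.6)) [ 0.74  -0.131  0.02 ]
isolator 0
[... 1394 characters left out ...]
 [0.564 0.228 0.02 ]
isolator 0.35 [332. 215. 342. 231.] 124 (np.float64(336.3), np.float64(222.7)) [0.552 0.006 0.02 ]
spent_center 0.83 [404. 194. 422. 214.] 267 (np.float64(414.9), np.float64(203.5)) [ 0.465 -0.226  0.02 ]
jar 0.72 [214. 194. 246. 233.] 992 (np.float64(231.7), np.float64(213.4)) [0.782 0.173 0.02 ]
blank 0.83 [261. 187. 304. 214.] 994 (np.float64(282.3), np.float64(199.9)) [0.744 0.029 0.02 ]
lap 0.85 [304. 179. 341. 200.] 562 (np.float64(321.7), np.float64(187.3)) [ 0.721 -0.107  0.02 ]
lap 0.38 [259. 246. 272. 276.] 247 (np.float64(264.6), np.float64(259.2)) [0.561 0.231 0.02 ]
lap 0.17 [259. 186. 303. 212.] 948 (np.float64(282.2), np.float64(199.8)) [0.744 0.029 0.02 ]
```

View pics/top0.png

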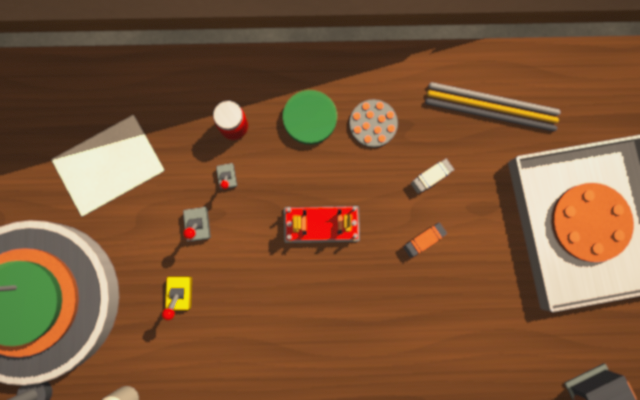

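View pics/side0.png

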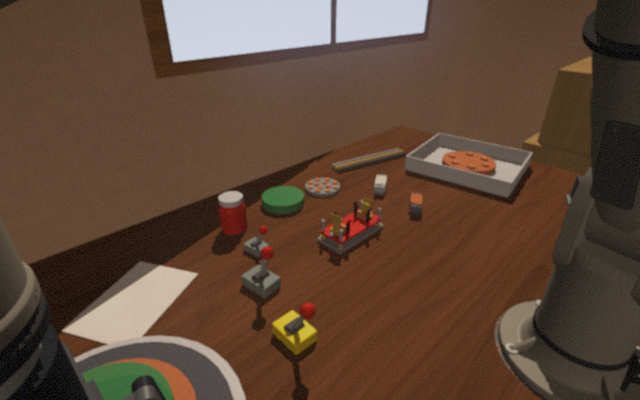

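```bash
python3 - <<'E'
from h import *
p=viewer.grab_frame("top"); q=viewer.grab_frame("side")
def c(p,b,w,h): return cv2.resize(p["pixels"][b[1]:b[3],b[0]:b[2],::-1],(w,h),interpolation=cv2.INTER_CUBIC)
# top holder 100x50 x4 ; top isolators 75x150 x2.67; fuse 50x50 x4; side holder 80x75
A=np.hstack([c(p,(272,198,372,248),500,250),c(p,(405,150,460,205),250,250)])
B=np.hstack([c(p,(150,155,250,255),300,300),c(q,(310,190,390,265),320,300),c(q,(365,165,391,265-35),130,300)])
cv2.imwrite("pics/comp.png",np.vstack([A,B]))
E
```

```text
(no output)
```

View pics/comp.png

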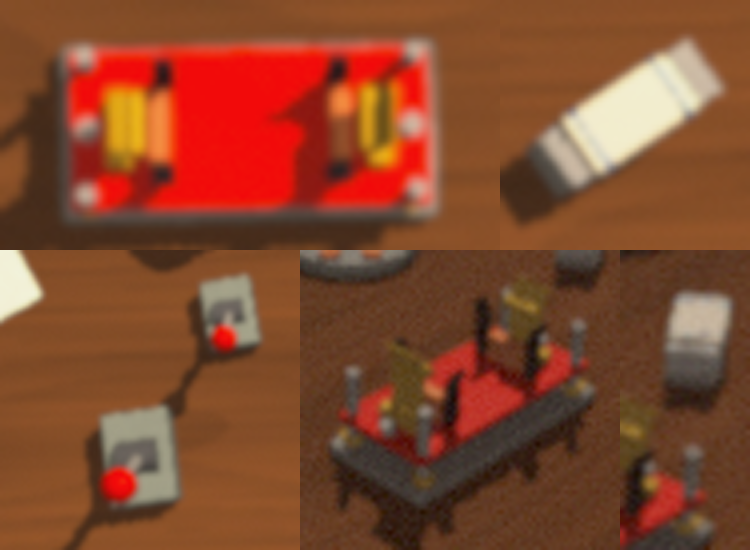

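```bash
cat > fit.py <<'E'
from h import *
from scipy.optimize import minimize
def pts(x,y,a,boxes):
    R=np.array([[np.cos(a),-np.sin(a)],[np.sin(a),np.cos(a)]]); out=[]
    for (l,w,z0,z1) in boxes:
        g=np.array([[i*l/2,j*w/2,k] for i in(-1,1) for j in(-1,1) for k in(z0,z1)])
        g[:,:2]=g[:,:2]@R.T+[x,y]; out.append(g)
    return out
S=8
def sil(p,x,y,a,boxes,bx):
    m=np.zeros(((bx[3]-bx[1])*S,(bx[2]-bx[0])*S),np.uint8)
    for g in pts(x,y,a,boxes):
        h=cv2.convexHull(((proj(p,g)+.5-[bx[0],bx[1]])*S*16).astype(np.int32))
        cv2.fillConvexPoly(m,h,1,shift=4)
    return cv2.resize(m.astype(np.float32),None,fx=1/S,fy=1/S,interpolation=cv2.INTER_AREA)
def fit(ims,x0,boxes):
    f=lambda v:sum(np.abs(sil(p,*v,boxes,b)-m[b[1]:b[3],b[0]:b[2]]).sum()/m.sum() for p,m,b in ims)
    best=None
    for da in(-.15,0,.15):
        s=np.array(x0)+[0,0,da]
        rr=minimize(f,s,method="Nelder-Mead",options=dict(initial_simplex=np.array([s,s+[.01,0,0],s+[0,.01,0],s+[0,0,.1]]),xatol=1e-4,fatol=1e-4))
        if best is None or rr.fun<best.fun: best=rr
    return best.x,best.fun
def hsv(p): return cv2.cvtColor(p["pixels"],cv2.COLOR_RGB2HSV).astype(int)
def keep(m,b,seed=None):
    k=np.zeros(m.shape,np.uint8); k[b[1]:b[3],b[0]:b[2]]=m[b[1]:b[3],b[0]:b[2]]
    n,l,s,_=cv2.connectedComponentsWithStats(k,connectivity=4); return (l==1+np.argmax(s[1:,4])).astype(np.float32)
FUSE=[(.088,.030,.004,.030),(.1,.030,.015,.019),(.064,.034,0,.034)]
PLATE=[(.17,.08,0,.01)]
E
python3 - <<'E'
from fit import *
p=viewer.grab_frame("top"); q=viewer.grab_frame("side")
H=hsv(p); Hq=hsv(q)
low=(H[...,1]<110)&(H[...,2]>70)
b=(400,145,465,205); mf=keep(low,b)
print("fuse top",mf.sum(),fit([(p,mf,b)],[.614,-.26,.5],FUSE))
red=((H[...,0]<5)|(H[...,0]>172))&(H[...,1]>140)&(H[...,2]>60)
b2=(270,195,372,255); mh=keep(red|(H[...,1]<110)&(H[...,2]>50),b2); mh=cv2.morphologyEx(mh,cv2.MORPH_CLOSE,np.ones((9,9)))
print("holder",mh.sum(),cv2.minAreaRect(np.argwhere(mh>0)[:,::-1].astype(np.float32)),fit([(p,mh,b2)],[.51,-.006,1.57],PLATE))
b3=(175,200,215,250); mi=keep(low|red,b3)
mi=cv2.morphologyEx(mi,cv2.MORPH_CLOSE,np.ones((5,5)))
print("iso",mi.sum(),fit([(p,mi,b3)],[.51,.28,.1],[(.07,.05,0,.025)]))
rb=((H[...,0]<5)|(H[...,0]>172))&(H[...,1]>180)&(H[...,2]>120); v,u=np.nonzero(rb[220:245,175:205]); print("ball top",u.mean()+175,v.mean()+220,len(u))
Rq=((Hq[...,0]<5)|(Hq[...,0]>172))&(Hq[...,1]>150)&(Hq[...,2]>100); v,u=np.nonzero(Rq[240:264,255:280]); print("ball side",u.mean()+255,v.mean()+240,len(u))
vis=p["pixels"].copy()
E
```

```text
fuse top 705.0 (array([ 0.61301472, -0.26087967, -1.00350706]), np.float64(0.09000442922115326))
holder 2212.0 ((320.77569580078125, 224.2601318359375), (36.52089309692383, 75.62041473388672), 88.33971405029297) (array([ 0.50952896, -0.00349762,  1.55643511]), np.float64(0.23366862535476685))
iso 827.0 (array([0.51697367, 0.27503973, 0.10911524]), np.float64(0.05943923816084862))
ball top 188.94117647058823 232.86274509803923 102
ball side 266.5217391304348 251.18478260869566 92
```

```bash
cat >> h.py <<'E'
from scipy.spatial.transform import Rotation as Ro
def need(x,y,z,yaw=None):
    "units for shift and turn (yaw = wanted tool-y direction, rad mod pi)"
    o=get_obs(); R=Ro.from_rotvec(o["orientation"]).as_matrix(); d=R.T@(np.array([x,y,z])-o["tcp_pos"])
    cur=np.arctan2(R[1,1],R[0,1]); t=0 if yaw is None else -((yaw-cur+np.pi/2)%np.pi-np.pi/2)
    print("tcp",o["tcp_pos"].round(4),"yaw_y",cur.round(4),"F",np.round(o["contact_force"],1),"tilt",R[:,2].round(3),"shift units",(d/.2).round(3),"turn",round(t/(np.pi/2),3),"t",o["clock"],"w",o["grip_width"])
E
python3 - <<'E'
from fit import *
need(.335,.491,.231,np.radians(32.5))
p=viewer.grab_frame("top"); H=hsv(p)
red=((H[...,0]<5)|(H[...,0]>172))&(H[...,1]>140)&(H[...,2]>60)
b2=(278,200,366,246); mh=keep(red|(H[...,1]<110)&(H[...,2]>50),b2)
k=np.zeros((400,640),np.uint8); cv2.fillConvexPoly(k,cv2.convexHull(np.argwhere(mh>0)[:,::-1].astype(np.int32)),1)
print(fit([(p,k.astype(np.float32),b2)],[.51,-.006,1.57],PLATE), unproj(p,[320.78,224.26],.01))
q=viewer.grab_frame("side")
B=np.array([.479,.271,.092]); print(proj(p,B),proj(q,B))
# fuse in side view
Hq=hsv(q); b=(365,165,395,202); m=keep((Hq[...,1]<110)&(Hq[...,2]>60),b); print(m.sum(),fit([(q,m,b)],[.613,-.261,-1.0],FUSE))
E
```

```text
tcp [0.1754 0.6518 0.2313] yaw_y 1.308 F [-0.9  0.3 -0. ] tilt [ 0.  0. -1.] shift units [-0.98  -0.569  0.001] turn 0.472 t 1.0 w 0.08550420112596635
(array([ 0.51012281, -0.00536898,  1.56038768]), np.float64(0.034586116671562195)) [[ 0.50951183 -0.00480633  0.01      ]]
[[189.71095466 239.22911443]] [[271.10751531 257.66070763]]
254.0 (array([ 0.61516627, -0.26098723, -1.01871633]), np.float64(0.10211614519357681))
```

{"method": "play_rows", "body": {
  "commands": [
    [[-1,-0.12,-0.07,0,0.06],[-1,-0.28,-0.16,0,0.13],[-1,-0.45,-0.26,0,0.2],[-1,-0.62,-0.36,0,0.27],[-1,-0.8,-0.46,0,0.34],[-1,-0.92,-0.53,0,0.41],[-1,-0.98,-0.565,0,0.47],[-1,-0.98,-0.565,0,0.47]]
  ]
}}

```text
clock: 1.77
tcp_pos: [0.3392, 0.4883, 0.2318]
orientation: [1.521, 2.746, 0.0]
contact_force: [-0.3, -0.5, 0.2]
grip_width: 0.0852
gripper_force: 0.0
```

{"method": "play_rows", "body": {
  "commands": [
    [[-1,-0.12,0,0,0],[-1,-0.3,0.01,0,0],[-1,-0.5,0.02,0,0],[-1,-0.7,0.03,0,0],[-1,-0.88,0.04,0,0],[-1,-0.97,0.04,0,0]]
  ]
}}

```text
clock: 2.27
tcp_pos: [0.4491, 0.3294, 0.2317]
orientation: [1.509, 2.754, 0.0]
contact_force: [0.1, -0.2, -0.9]
grip_width: 0.0854
gripper_force: 0.0
```

{"method": "play_rows", "body": {
  "commands": [
    [[-1,-0.12,0,0,0],[-1,-0.3,0.01,0,0],[-1,-0.5,0.02,0,0],[-1,-0.7,0.03,0,0],[-1,-0.88,0.04,0,0],[-1,-0.97,0.04,0,0]]
  ]
}}

```text
clock: 2.77
tcp_pos: [0.5604, 0.1702, 0.2317]
orientation: [1.508, 2.753, -0.0]
contact_force: [0.7, 0.1, -0.2]
grip_width: 0.0851
gripper_force: 0.0
```

{"method": "play_rows", "body": {
  "commands": [
    [[-1,-0.12,0,0,0],[-1,-0.3,-0.1,0,0],[-1,-0.5,-0.15,0,0],[-1,-0.7,-0.2,0,0],[-1,-0.88,-0.25,0,0],[-1,-0.97,-0.25,0,0]]
  ]
}}

```text
clock: 3.27
tcp_pos: [0.6211, -0.0218, 0.2317]
orientation: [1.51, 2.753, -0.002]
contact_force: [-1.2, -0.6, 0.8]
grip_width: 0.0848
gripper_force: 0.0
```

```bash
python3 - <<'E'
from h import *
need(.614,-.261,.12,-1.01+np.pi/2)
print(get_obs()["joints"].round(2))
E
```

```text
tcp [ 0.6211 -0.0218  0.2317] yaw_y 0.5674 F [-1.2 -0.6  0.8] tilt [ 0.001 -0.002 -1.   ] shift units [-0.988 -0.672  0.561] turn 0.004 t 3.2667 w 0.0847664329853236
[-0.4   0.41  0.45  1.71 -0.2   1.06  0.68]
```

{"method": "play_rows", "body": {
  "commands": [
    [[-1,-0.12,-0.08,0,0],[-1,-0.28,-0.19,0,0],[-1,-0.44,-0.3,0,0],[-1,-0.6,-0.41,0.08,0],[-1,-0.76,-0.52,0.22,0],[-1,-0.9,-0.62,0.38,0],[-1,-0.99,-0.67,0.5,0],[-1,-0.99,-0.67,0.56,0.005],[-1,-0.99,-0.67,0.56,0.005]]
  ]
}}

```text
clock: 4.02
tcp_pos: [0.6122, -0.2556, 0.1151]
orientation: [-1.516, -2.744, 0.002]
contact_force: [-0.2, 0.5, 0.3]
grip_width: 0.0853
gripper_force: 0.0
```

```bash
python3 - <<'E'
from h import *
need(.614,-.261,.003,-1.01+np.pi/2)
p=viewer.grab_frame("top"); q=viewer.grab_frame("side")
im=np.hstack([cv2.resize(p["pixels"][130:230,370:490,::-1],(480,400)),cv2.resize(q["pixels"][130:230,340:420,::-1],(320,400))])
cv2.imwrite("pics/g1.png",im)
E
```

```text
tcp [ 0.6122 -0.2556  0.1151] yaw_y 0.5613 F [-0.2  0.5  0.3] tilt [-0.006  0.002 -1.   ] shift units [-0.03  -0.005  0.561] turn 0.0 t 4.0167 w 0.08531350311881969
```

View pics/g1.png

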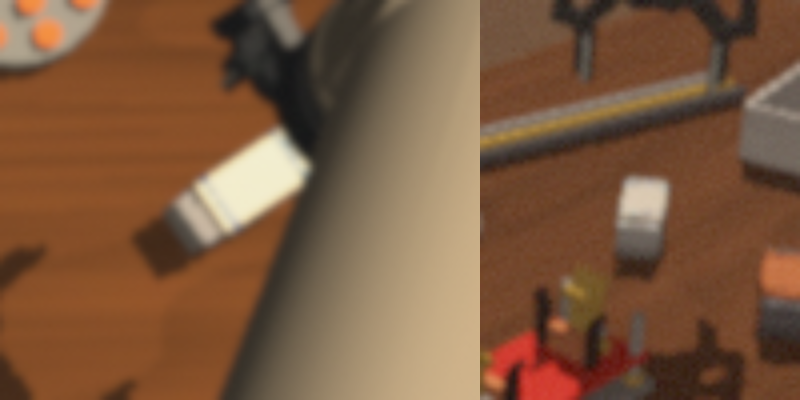

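{"method": "play_rows", "body": {
  "commands": [
    [[-1,-0.03,-0.005,0.06,0],[-1,-0.03,-0.005,0.18,0],[-1,-0.03,-0.005,0.3,0],[-1,-0.03,-0.005,0.42,0],[-1,-0.03,-0.005,0.5,0],[-1,-0.03,-0.005,0.53,0],[-1,-0.03,-0.005,0.54,0],[-1,-0.03,-0.005,0.54,0]]
  ]
}}

```text
clock: 4.78
tcp_pos: [0.6179, -0.2607, 0.012]
orientation: [1.516, 2.75, 0.001]
contact_force: [-0.7, -0.1, 0.1]
grip_width: 0.0852
gripper_force: 0.0
```

```bash
python3 - <<'E'
from h import *
need(.614,-.261,.003,-1.01+np.pi/2)
E
```

```text
tcp [ 0.6179 -0.2607  0.012 ] yaw_y 0.5633 F [-0.7 -0.1  0.1] tilt [ 0.001 -0.    -1.   ] shift units [ 0.009 -0.017  0.045] turn 0.002 t 4.7833 w 0.0852423126174901
```

{"method": "play_rows", "body": {
  "commands": [
    [[-1,0.009,-0.017,0.03,0],[-1,0.009,-0.017,0.04,0],[0.2,0.009,-0.017,0.04,0],[0.4,0.009,-0.017,0.04,0],[1,0.009,-0.017,0.04,0],[1,0.009,-0.017,0.04,0],[1,0.009,-0.017,0.04,0],[1,0.009,-0.017,0.04,0],[1,0.009,-0.017,0.04,0],[1,0.009,-0.017,0.04,0],[1,0.009,-0.017,0.04,0],[1,0.009,-0.017,0.04,0]]
  ],
  "grip_force": 60
}}

```text
clock: 5.78
tcp_pos: [0.6136, -0.2617, 0.0039]
orientation: [1.518, 2.749, 0.0]
contact_force: [0.8, 0.2, 4.9]
grip_width: 0.0332
gripper_force: 61.3
```

```bash
python3 - <<'E'
from fit import *
need(.614,-.261,.16,-1.01+np.pi/2); print(get_obs()["gripper_force"])
q=viewer.grab_frame("side"); Hq=hsv(q); b=(365,165,395,202); m=keep((Hq[...,1]<110)&(Hq[...,2]>60),b); print(m.sum(),fit([(q,m,b)],[.613,-.261,-1.0],FUSE))
E
```

```text
tcp [ 0.6136 -0.2617  0.0039] yaw_y 0.5618 F [0.8 0.2 4.9] tilt [ 0.001 -0.    -1.   ] shift units [ 0.001  0.004 -0.781] turn 0.001 t 5.7833 w 0.033216212257736986
61.263052225112915
287.0 (array([ 0.61663174, -0.26272071, -1.11081353]), np.float64(0.1803135871887207))
```

{"method": "play_rows", "body": {
  "commands": [
    [[1,0,0,-0.05,0],[1,0,0,-0.15,0],[1,0,0,-0.3,0],[1,0,0,-0.45,0],[1,0,0,-0.6,0],[1,0,0,-0.72,0],[1,0,0,-0.78,0],[1,0,0,-0.78,0]]
  ]
}}

```text
clock: 6.5
tcp_pos: [0.6142, -0.2623, 0.1622]
orientation: [1.517, 2.746, 0.001]
contact_force: [0.4, -0.1, -2.3]
grip_width: 0.0328
gripper_force: 60.5
```

```bash
python3 - <<'E'
from h import *
need(.510,-.005,.16,1.56-np.pi/2); print(get_obs()["gripper_force"],get_obs()["moment"])
E
```

```text
tcp [ 0.6142 -0.2623  0.1622] yaw_y 0.5616 F [ 0.4 -0.1 -2.3] tilt [ 0.004 -0.001 -1.   ] shift units [1.366 0.244 0.007] turn 0.364 t 6.5 w 0.03284188888144459
60.458632707595825 [-0.02280632  0.01629049  0.01720668]
```

{"method": "play_rows", "body": {
  "commands": [
    [[1,0.08,0.01,0,0.03],[1,0.2,0.03,0,0.08],[1,0.34,0.05,0,0.14],[1,0.48,0.08,0,0.2],[1,0.62,0.11,0,0.26],[1,0.74,0.13,0,0.32],[1,0.8,0.14,0,0.364],[1,0.8,0.14,0,0.364],[1,0.8,0.14,0,0.364]]
  ]
}}

```text
clock: 7.25
tcp_pos: [0.5505, -0.1103, 0.1578]
orientation: [-2.227, -2.213, 0.003]
contact_force: [0.5, -1.6, -1.7]
grip_width: 0.0335
gripper_force: 60.4
```

```bash
python3 - <<'E'
from h import *
need(.510,-.005,.16,1.56-np.pi/2)
E
```

```text
tcp [ 0.5505 -0.1103  0.1578] yaw_y -0.0065 F [ 0.5 -1.6 -1.7] tilt [-0.003 -0.    -1.   ] shift units [ 0.525 -0.206 -0.01 ] turn 0.003 t 7.25 w 0.03352547779135868
```

{"method": "play_rows", "body": {
  "commands": [
    [[1,0.05,-0.02,0,0],[1,0.15,-0.06,0,0],[1,0.27,-0.1,0,0],[1,0.39,-0.15,0,0],[1,0.48,-0.19,0,0],[1,0.525,-0.205,0,0.003],[1,0.525,-0.205,0,0.003],[1,0.525,-0.205,0,0.003]]
  ]
}}

```text
clock: 7.92
tcp_pos: [0.5116, -0.0063, 0.1592]
orientation: [2.236, 2.206, -0.0]
contact_force: [-0.2, -0.9, -2.3]
grip_width: 0.0331
gripper_force: 60.5
```

```bash
python3 - <<'E'
from h import *
need(.510,-.005,.16,1.56-np.pi/2)
p=viewer.grab_frame("top"); q=viewer.grab_frame("side")
im=np.hstack([cv2.resize(p["pixels"][180:260,270:375,::-1],(420,320)),cv2.resize(q["pixels"][150:260,300:400,::-1],(380,418))[:320] if 0 else cv2.resize(q["pixels"][150:262,300:400,::-1],(286,320))])
cv2.imwrite("pics/h1.png",im)
E
```

```text
tcp [ 0.5116 -0.0063  0.1592] yaw_y -0.0138 F [-0.2 -0.9 -2.3] tilt [ 0. -0. -1.] shift units [ 0.006 -0.008 -0.004] turn -0.002 t 7.9167 w 0.033054338608623564
```

View pics/h1.png

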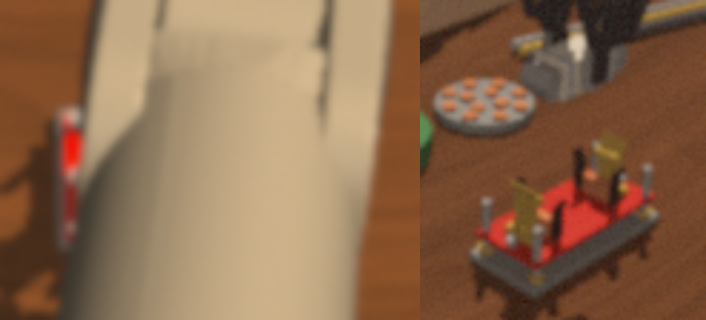

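```bash
python3 - <<'E'
from fit import *
q=viewer.grab_frame("side"); o=get_obs()["tcp_pos"]
x0,y0,S2=300,150,6
im=cv2.resize(q["pixels"][150:250,300:400,::-1],None,fx=S2,fy=S2,interpolation=cv2.INTER_CUBIC)
T=lambda P:((proj(q,P)+.5-[x0,y0])*S2).astype(int)
c=[tuple(map(int,v)) for g in pts(o[0],o[1],1.557,[(.1,.0,o[2]+.0131,o[2]+.0131)]) for v in T(g)]
for v in c: cv2.circle(im,v,3,(255,0,255),1)
for g in pts(o[0],o[1],1.557,[(.064,.034,o[2]-.0039,o[2]+.0301)]):
    for v in T(g): cv2.circle(im,tuple(map(int,v)),2,(255,255,0),-1)
for v in T(pts(.51,-.005,1.56,[(.17,.08,.01,.01)])[0]): cv2.circle(im,tuple(map(int,v)),3,(0,255,0),-1)
for h,col in((.034,(255,0,0)),(.052,(255,255,255)),(.07,(0,255,255))):
    for v in T(pts(.51,-.005,1.56,[(.119,0,h+.034,h+.034)])[0]): cv2.circle(im,tuple(map(int,v)),3,col,-1)
cv2.imwrite("pics/h2.png",im)
E
```

```text
(no output)
```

View pics/h2.png

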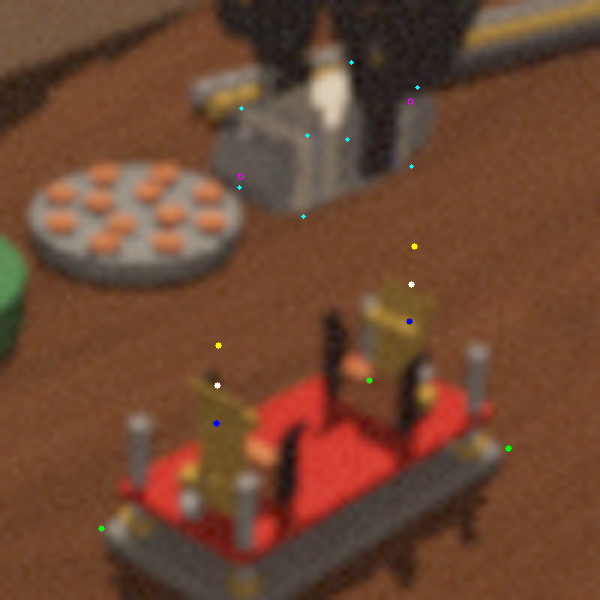

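{"method": "play_rows", "body": {
  "commands": [
    [[1,0.006,-0.008,0.05,0],[1,0.006,-0.008,0.15,0],[1,0.006,-0.008,0.25,0],[1,0.006,-0.008,0.33,0],[1,0.006,-0.008,0.37,0],[1,0.006,-0.008,0.38,0],[1,0.006,-0.008,0.38,0],[1,0.006,-0.008,0.38,0]]
  ]
}}

```text
clock: 8.73
tcp_pos: [0.5105, -0.0049, 0.0838]
orientation: [2.238, 2.204, 0.001]
contact_force: [-0.5, -0.2, -2.0]
grip_width: 0.0331
gripper_force: 60.4
```

```bash
python3 - <<'E'
from h import *
need(.510,-.005,.07,1.56-np.pi/2); print(get_obs()["moment"])
E
```

```text
tcp [ 0.5105 -0.0049  0.0838] yaw_y -0.0152 F [-0.5 -0.2 -2. ] tilt [ 0.001 -0.    -1.   ] shift units [-0.    -0.002  0.069] turn -0.003 t 8.7333 w 0.033088000422557946
[ 0.04395124 -0.00305303  0.03713217]
```

{"method": "play_rows", "body": {
  "commands": [
    [[1,0,0,0.015,0],[1,0,0,0.03,0],[1,0,0,0.045,0],[1,0,0,0.05,0],[1,0,0,0.05,0]]
  ]
}}

```text
clock: 9.15
tcp_pos: [0.5098, -0.0045, 0.0731]
orientation: [-2.237, -2.205, 0.0]
contact_force: [-0.4, -0.8, -2.7]
grip_width: 0.0329
gripper_force: 60.4
```

{"method": "play_rows", "body": {
  "commands": [
    [[1,0,0,0.005,0],[1,0,0,0.01,0],[1,0,0,0.015,0],[1,0,0,0.015,0]]
  ]
}}

```text
clock: 9.48
tcp_pos: [0.5099, -0.0046, 0.0701]
orientation: [-2.238, -2.205, 0.0]
contact_force: [-0.6, 0.0, -2.6]
grip_width: 0.0329
gripper_force: 60.4
```

{"method": "play_rows", "body": {
  "commands": [
    [[1,0,0,0.005,0],[1,0,0,0.01,0],[1,0,0,0.01,0],[1,0,0,0.01,0]]
  ]
}}

```text
clock: 9.82
tcp_pos: [0.51, -0.0049, 0.0683]
orientation: [2.238, 2.205, -0.0]
contact_force: [0.5, -1.9, -2.5]
grip_width: 0.0335
gripper_force: 60.6
```

{"method": "play_rows", "body": {
  "commands": [
    [[1,0,0,0.005,0],[1,0,0,0.01,0],[1,0,0,0.01,0],[1,0,0,0.01,0]]
  ]
}}

```text
clock: 10.15
tcp_pos: [0.5103, -0.0053, 0.0665]
orientation: [2.238, 2.203, 0.0]
contact_force: [1.9, -4.3, 0.5]
grip_width: 0.0332
gripper_force: 60.9
```

{"method": "play_rows", "body": {
  "commands": [
    [[1,0,0,0.005,0],[1,0,0,0.01,0],[1,0,0,0.01,0],[1,0,0,0.01,0]]
  ]
}}

```text
clock: 10.48
tcp_pos: [0.5103, -0.0052, 0.0645]
orientation: [2.238, 2.204, 0.0]
contact_force: [0.2, -5.2, 2.0]
grip_width: 0.0329
gripper_force: 61.1
```

```bash
python3 - <<'E'
from h import *
need(.510,-.005,.06,1.56-np.pi/2); print(get_obs()["moment"])
E
```

```text
tcp [ 0.5103 -0.0052  0.0645] yaw_y -0.0153 F [ 0.2 -5.2  2. ] tilt [ 0.001 -0.001 -1.   ] shift units [ 0.001 -0.002  0.022] turn -0.003 t 10.4833 w 0.03291153191835425
[-0.95465077 -0.12457209  0.015871  ]
```

{"method": "play_rows", "body": {
  "commands": [
    [[1,-0.005,0,0,0],[1,-0.01,0,0,0],[1,-0.01,0,0,0],[1,-0.01,0,0,0]]
  ]
}}

```text
clock: 10.82
tcp_pos: [0.5103, -0.0061, 0.0644]
orientation: [2.237, 2.205, 0.001]
contact_force: [2.2, -1.9, 1.7]
grip_width: 0.0332
gripper_force: 61.0
```

```bash
python3 - <<'E'
from h import *
need(.510,-.005,.06,1.56-np.pi/2); print(get_obs()["moment"])
E
```

```text
tcp [ 0.5103 -0.0061  0.0644] yaw_y -0.0143 F [ 2.2 -1.9  1.7] tilt [ 0.001  0.001 -1.   ] shift units [ 0.006 -0.002  0.022] turn -0.002 t 10.8167 w 0.0332024427165251
[-0.29555212 -0.18272697 -0.03986902]
```

{"method": "play_rows", "body": {
  "commands": [
    [[1,-0.005,0,0,0],[1,-0.005,0,0.005,0],[1,-0.005,0,0.01,0],[1,-0.005,0,0.01,0],[1,-0.005,0,0.01,0]]
  ]
}}

```text
clock: 11.23
tcp_pos: [0.5105, -0.0068, 0.0627]
orientation: [-2.237, -2.206, -0.002]
contact_force: [0.8, 0.0, 6.9]
grip_width: 0.0334
gripper_force: 61.8
```

```bash
python3 - <<'E'
from h import *
need(.510,-.005,.06,1.56-np.pi/2); print(get_obs()["moment"])
E
```

```text
tcp [ 0.5105 -0.0068  0.0627] yaw_y -0.0137 F [0.8 0.  6.9] tilt [ 0.001  0.001 -1.   ] shift units [ 0.009 -0.003  0.014] turn -0.002 t 11.2333 w 0.033406525232746835
[ 0.0446222  -0.12643627  0.06090051]
```

{"method": "play_rows", "body": {
  "commands": [
    [[1,0,0,0.005,0],[1,0,0,0.01,0],[1,0,0,0.01,0],[1,0,0,0.01,0]]
  ]
}}

```text
clock: 11.57
tcp_pos: [0.5108, -0.0068, 0.061]
orientation: [2.236, 2.206, 0.003]
contact_force: [-0.8, -0.4, 7.7]
grip_width: 0.033
gripper_force: 62.0
```

{"method": "play_rows", "body": {
  "commands": [
    [[1,0,0,0.005,0],[1,0,0,0.01,0],[1,0,0,0.01,0],[1,0,0,0.01,0]]
  ]
}}

```text
clock: 11.9
tcp_pos: [0.5111, -0.0068, 0.059]
orientation: [2.236, 2.206, 0.003]
contact_force: [1.0, 1.0, 7.7]
grip_width: 0.0332
gripper_force: 61.9
```

```bash
python3 - <<'E'
from h import *
need(.510,-.005,.06,1.56-np.pi/2); print(get_obs()["moment"])
E
```

```text
tcp [ 0.5111 -0.0068  0.059 ] yaw_y -0.0137 F [1.  1.  7.7] tilt [ 0.002  0.001 -1.   ] shift units [ 0.009 -0.006 -0.005] turn -0.002 t 11.9 w 0.033220857203649874
[-0.02193659 -0.19321355  0.05589004]
```

{"method": "play_rows", "body": {
  "commands": [
    [[1,0,0,0.005,0],[1,0,0,0.01,0],[1,0,0,0.01,0],[1,0,0,0.01,0]]
  ]
}}

```text
clock: 12.23
tcp_pos: [0.5107, -0.0069, 0.0565]
orientation: [2.236, 2.206, 0.002]
contact_force: [3.6, 0.6, 3.0]
grip_width: 0.0331
gripper_force: 61.2
```

{"method": "play_rows", "body": {
  "commands": [
    [[1,0,0,0.005,0],[1,0,0,0.01,0],[1,0,0,0.01,0],[1,0,0,0.01,0]]
  ]
}}

```text
clock: 12.57
tcp_pos: [0.5097, -0.0073, 0.054]
orientation: [-2.237, -2.205, 0.0]
contact_force: [2.7, 1.5, -1.3]
grip_width: 0.0332
gripper_force: 60.8
```

{"method": "play_rows", "body": {
  "commands": [
    [[1,0,0.004,0.005,0],[1,0,0.005,0.01,0],[1,0,0.005,0.01,0],[1,0,0.005,0.01,0]]
  ]
}}

```text
clock: 12.9
tcp_pos: [0.5099, -0.0074, 0.0515]
orientation: [-2.236, -2.204, 0.002]
contact_force: [0.1, 1.3, -6.3]
grip_width: 0.0327
gripper_force: 60.1
```

{"method": "play_rows", "body": {
  "commands": [
    [[1,0,0,0.004,0],[1,0,0,0.007,0],[1,0,0,0.007,0],[1,0,0,0.007,0]]
  ]
}}

```text
clock: 13.23
tcp_pos: [0.51, -0.0075, 0.0503]
orientation: [-2.237, -2.204, 0.002]
contact_force: [-0.4, 1.0, -9.6]
grip_width: 0.0332
gripper_force: 60.3
```

{"method": "play_rows", "body": {
  "commands": [
    [[1,0,0,0.004,0],[1,0,0,0.006,0],[1,0,0,0.006,0],[1,0,0,0.006,0]]
  ]
}}

```text
clock: 13.57
tcp_pos: [0.5104, -0.0076, 0.0495]
orientation: [-2.237, -2.205, 0.001]
contact_force: [-2.2, 1.8, -8.2]
grip_width: 0.0331
gripper_force: 60.5
```

{"method": "play_rows", "body": {
  "commands": [
    [[1,0,0,0.003,0],[1,0,0,0.003,0],[1,0,0,0.003,0]]
  ]
}}

```text
clock: 13.82
tcp_pos: [0.5107, -0.0076, 0.049]
orientation: [-2.237, -2.205, 0.0]
contact_force: [-1.4, 0.8, -7.0]
grip_width: 0.0334
gripper_force: 60.6
```

{"method": "play_rows", "body": {
  "commands": [
    [[1,0,0,0.003,0],[1,0,0,0.003,0],[1,0,0,0.003,0]]
  ]
}}

```text
clock: 14.07
tcp_pos: [0.5109, -0.0076, 0.0488]
orientation: [-2.238, -2.205, -0.0]
contact_force: [-3.8, 3.5, 1.1]
grip_width: 0.0331
gripper_force: 61.3
```

{"method": "play_rows", "body": {
  "commands": [
    [[1,0,0,0.003,0],[1,0,0,0.003,0],[1,0,0,0.003,0]]
  ]
}}

```text
clock: 14.32
tcp_pos: [0.5108, -0.0076, 0.0487]
orientation: [-2.237, -2.204, -0.001]
contact_force: [-5.7, 2.8, 10.0]
grip_width: 0.0331
gripper_force: 62.8
```

```bash
python3 - <<'E'
from h import *
need(.510,-.005,.06,1.56-np.pi/2); print(get_obs()["moment"])
E
```

```text
tcp [ 0.5108 -0.0076  0.0487] yaw_y -0.0149 F [-5.7  2.8 10. ] tilt [-0.     0.001 -1.   ] shift units [ 0.013 -0.004 -0.056] turn -0.003 t 14.3167 w 0.033058660651152205
[0.35491467 1.4249135  0.0724275 ]
```

{"method": "play_rows", "body": {
  "commands": [
    [[1,0,-0.004,0,0],[1,0,-0.004,0,0],[0.1,0,-0.004,0,0],[-0.1,0,-0.004,0,0],[-0.4,0,-0.004,0,0],[-0.5,0,-0.004,0,0],[-0.5,0,-0.004,0,0],[-0.5,0,-0.004,0,0],[-0.5,0,-0.004,0,0]]
  ]
}}

```text
clock: 15.07
tcp_pos: [0.5102, -0.0077, 0.0479]
orientation: [2.238, 2.205, -0.0]
contact_force: [-0.7, 0.4, -0.5]
grip_width: 0.064
gripper_force: 0.0
```

{"method": "play_rows", "body": {
  "commands": [
    [[-0.5,0,0,-0.05,0],[-0.5,0,0,-0.15,0],[-0.5,0,0,-0.3,0],[-0.5,0,0,-0.45,0],[-0.5,0,0,-0.6,0],[-0.5,0,0,-0.7,0],[-0.5,0,0,-0.75,0],[-0.5,0,0,-0.75,0]]
  ]
}}

```text
clock: 15.73
tcp_pos: [0.5114, -0.0075, 0.2002]
orientation: [2.236, 2.204, 0.006]
contact_force: [-0.3, -0.7, -0.7]
grip_width: 0.0643
gripper_force: 0.0
```

```bash
python3 - <<'E'
from h import *
need(.46,.18,.2,0)
q=viewer.grab_frame("side"); save(q,"s2.png",(245,180,405,290),5)
Hq=cv2.cvtColor(q["pixels"],cv2.COLOR_RGB2HSV).astype(int)
for d in viewer.trace(q,"fuse_center")[:3]: print(d["score"],d["rect"])
E
```

```text
tcp [ 0.5114 -0.0075  0.2002] yaw_y -0.0147 F [-0.3 -0.7 -0.7] tilt [ 0.004  0.002 -1.   ] shift units [ 0.934 -0.271  0.002] turn -0.009 t 15.7333 w 0.06434075159764582
0.59 [339.9, 199.7, 367.1, 223.7]
```

View pics/s2.png

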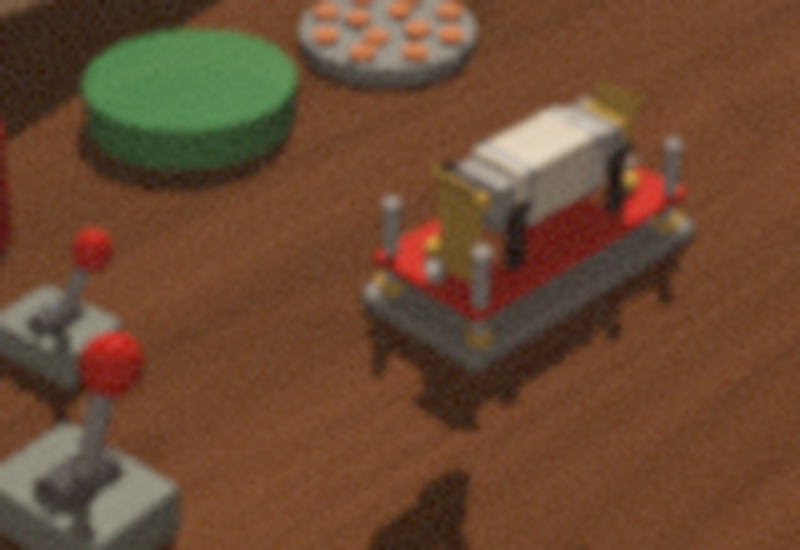

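```bash
python3 - <<'E'
from h import *
from scipy.optimize import least_squares
p=viewer.grab_frame("top"); q=viewer.grab_frame("side")
uv=[(p,(188.94,232.86)),(q,(266.52,251.18))]
s=least_squares(lambda X:np.concatenate([proj(c,X)[0]-u for c,u in uv]),[.49,.27,.09]); print(s.x,s.cost)
print("yellow ball",unproj(p,(168,314),.09),"block",unproj(p,(177,292),.02),"small",unproj(p,(226,177),.02))
need(.44,.268,.2,.11)
E
```

```text
[0.49204115 0.27093277 0.10053755] 0.038461106069960734
yellow ball [[0.32698636 0.31551476 0.09      ]] block [[0.36791755 0.31531882 0.02      ]] small [[0.62125278 0.20643275 0.02      ]]
tcp [ 0.5091 -0.0075  0.1965] yaw_y -0.0145 F [-0.1  0.5 -0.1] tilt [-0.003 -0.001 -1.   ] shift units [ 1.372 -0.365 -0.017] turn -0.079 t 15.9333 w 0.06369848496271023
```

{"method": "play_rows", "body": {
  "commands": [
    [[1,0.1,-0.03,0,0],[1,0.25,-0.07,0,0],[1,0.42,-0.12,0,0],[1,0.6,-0.17,0,0],[1,0.76,-0.22,0,0],[1,0.88,-0.27,0,-0.04],[1,0.95,-0.3,0,-0.079],[1,0.95,-0.3,0,-0.079]]
  ]
}}

```text
clock: 16.6
tcp_pos: [0.451, 0.1863, 0.1966]
orientation: [-2.085, -2.349, 0.003]
contact_force: [0.6, -0.2, 0.4]
grip_width: -0.0
gripper_force: 0.0
```

```bash
python3 - <<'E'
from h import *
need(.442,.267,.08,.11)
E
```

```text
tcp [0.451  0.1863 0.1966] yaw_y 0.1189 F [ 0.6 -0.2  0.4] tilt [-0.002 -0.001 -1.   ] shift units [0.406 0.005 0.583] turn 0.006 t 16.6 w -3.3209674230352617e-06
```

{"method": "play_rows", "body": {
  "commands": [
    [[1,0.1,0.002,0,0],[1,0.25,0.004,0,0],[1,0.38,0.005,0,0],[1,0.406,0.005,0.08,0],[1,0.406,0.005,0.2,0],[1,0.406,0.005,0.33,0],[1,0.406,0.005,0.46,0],[1,0.406,0.005,0.55,0],[1,0.406,0.005,0.58,0],[1,0.406,0.005,0.58,0]]
  ]
}}

```text
clock: 17.43
tcp_pos: [0.4446, 0.2618, 0.0802]
orientation: [2.099, 2.337, -0.007]
contact_force: [0.8, 0.0, 0.6]
grip_width: 0.0002
gripper_force: 0.0
```

```bash
python3 - <<'E'
from h import *
need(.522,.275,.08,.11)
q=viewer.grab_frame("side"); save(q,"s3.png",(215,190,335,290),5)
E
```

```text
tcp [0.4446 0.2618 0.0802] yaw_y 0.1072 F [0.8 0.  0.6] tilt [-0.003 -0.003 -1.   ] shift units [ 0.024  0.392 -0.   ] turn -0.002 t 17.4333 w 0.00015802246088088466
```

View pics/s3.png

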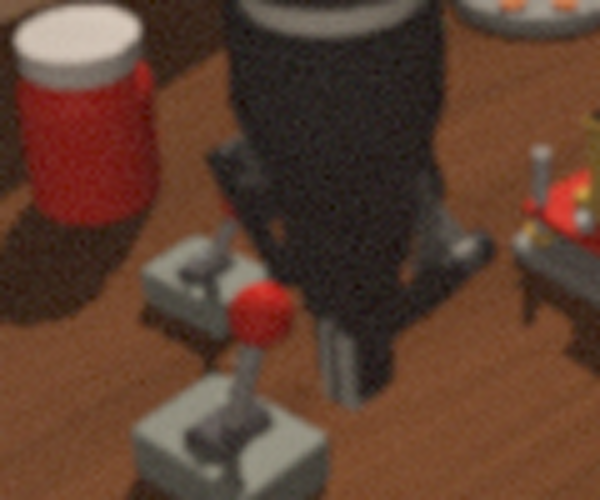

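{"method": "play_rows", "body": {
  "commands": [
    [[1,0.02,0.03,0,0],[1,0.024,0.07,0,0],[1,0.024,0.11,0,0],[1,0.024,0.15,0,0],[1,0.024,0.19,0,0],[1,0.024,0.23,0,0],[1,0.024,0.27,0,0],[1,0.024,0.31,0,0],[1,0.024,0.34,0,0],[1,0.024,0.36,0,0],[1,0.024,0.37,0,0],[1,0.024,0.37,0,0]]
  ]
}}

```text
clock: 18.48
tcp_pos: [0.5185, 0.2768, 0.0818]
orientation: [2.097, 2.339, 0.0]
contact_force: [0.2, 0.3, -1.0]
grip_width: 0.0002
gripper_force: 0.0
```

```bash
python3 - <<'E'
from h import *
from scipy.optimize import least_squares
need(.53,.275,.08,.11)
q=viewer.grab_frame("side")
H=cv2.cvtColor(q["pixels"],cv2.COLOR_RGB2HSV).astype(int); R=((H[...,0]<5)|(H[...,0]>172))&(H[...,1]>150)&(H[...,2]>100)
n,l,s,c=cv2.connectedComponentsWithStats(R.astype(np.uint8))
print([(c[i].round(1),s[i,4]) for i in range(1,n) if 240<c[i][0]<290 and 215<c[i][1]<275 and s[i,4]>8])
for L in (.35,.4,.45,.5,.55):
    X=[.517+.08*np.sin(L)*.994,.275+.08*np.sin(L)*.109,.022+.08*np.cos(L)]; print(L,np.round(X,3),proj(q,X).round(1))
E
```

```text
tcp [0.5185 0.2768 0.0818] yaw_y 0.1091 F [ 0.2  0.3 -1. ] tilt [ 0. -0. -1.] shift units [-0.015  0.056  0.009] turn -0.001 t 18.4833 w 0.00019134259033732167
[(array([245.5, 243.2]), np.int32(57))]
0.35 [0.544 0.278 0.097] [[248.2 242.9]]
0.4 [0.548 0.278 0.096] [[247.1 242.8]]
0.45 [0.552 0.279 0.094] [[246.  242.8]]
0.5 [0.555 0.279 0.092] [[244.9 242.9]]
0.55 [0.559 0.28  0.09 ] [[243.9 243.1]]
```

{"method": "play_rows", "body": {
  "commands": [
    [[1,0,0.01,0,0],[1,0,0.02,0,0],[1,0,0.025,0,0],[1,0,0.025,0,0]]
  ]
}}

```text
clock: 18.87
tcp_pos: [0.5231, 0.2775, 0.0819]
orientation: [-2.097, -2.34, 0.0]
contact_force: [-1.1, -0.2, -0.1]
grip_width: -0.0
gripper_force: 0.2
```

{"method": "play_rows", "body": {
  "commands": [
    [[1,0,0.01,0,0],[1,0,0.015,0,0],[1,0,0.015,0,0],[1,0,0.015,0,0]]
  ]
}}

```text
clock: 19.2
tcp_pos: [0.5262, 0.2779, 0.0819]
orientation: [2.097, 2.339, 0.0]
contact_force: [-0.7, 0.0, -0.5]
grip_width: -0.0003
gripper_force: 0.2
```

{"method": "play_rows", "body": {
  "commands": [
    [[1,0,0.01,0,0],[1,0,0.015,0,0],[1,0,0.015,0,0],[1,0,0.015,0,0]]
  ]
}}

```text
clock: 19.53
tcp_pos: [0.529, 0.2782, 0.0819]
orientation: [-2.097, -2.34, 0.0]
contact_force: [-1.2, -0.0, -0.2]
grip_width: 0.0001
gripper_force: 0.5
```

{"method": "play_rows", "body": {
  "commands": [
    [[1,0,0.01,0,0],[1,0,0.015,0,0],[1,0,0.015,0,0],[1,0,0.015,0,0]]
  ]
}}

```text
clock: 19.87
tcp_pos: [0.5295, 0.2782, 0.0816]
orientation: [-2.094, -2.338, 0.006]
contact_force: [-8.4, -1.6, 5.2]
grip_width: 0.0002
gripper_force: 4.4
```

Hit the end stop (−8 N). Back off, rise and check.

{"method": "play_rows", "body": {
  "commands": [
    [[1,0,-0.05,0,0],[1,0,-0.15,0,0],[1,0,-0.3,0,0],[1,0,-0.4,0,0],[1,0,-0.42,-0.1,0],[1,0,-0.42,-0.3,0],[1,0,-0.42,-0.5,0],[1,0,-0.42,-0.6,0],[1,0,-0.42,-0.6,0]]
  ]
}}

```text
clock: 20.62
tcp_pos: [0.4514, 0.271, 0.207]
orientation: [2.096, 2.338, 0.016]
contact_force: [1.4, 0.6, -0.5]
grip_width: 0.0002
gripper_force: 0.0
```

```bash
python3 - <<'E'
from h import *
need(.53,.275,.08,.11)
q=viewer.grab_frame("side")
H=cv2.cvtColor(q["pixels"],cv2.COLOR_RGB2HSV).astype(int); R=((H[...,0]<5)|(H[...,0]>172))&(H[...,1]>150)&(H[...,2]>100)
n,l,s,c=cv2.connectedComponentsWithStats(R.astype(np.uint8))
print([(c[i].round(1),s[i,4]) for i in range(1,n) if 230<c[i][0]<290 and 215<c[i][1]<275 and s[i,4]>8])
save(q,"s4.png",(225,180,405,290),4)
E
```

```text
tcp [0.4514 0.271  0.207 ] yaw_y 0.109 F [ 1.4  0.6 -0.5] tilt [ 0.008  0.007 -1.   ] shift units [-0.027  0.387  0.638] turn -0.001 t 20.6167 w 0.00017416994968418988
[(array([231.8, 219.2]), np.int32(595)), (array([262.8, 229.6]), np.int32(46)), (array([244.4, 242.3]), np.int32(114))]
```

View pics/s4.png

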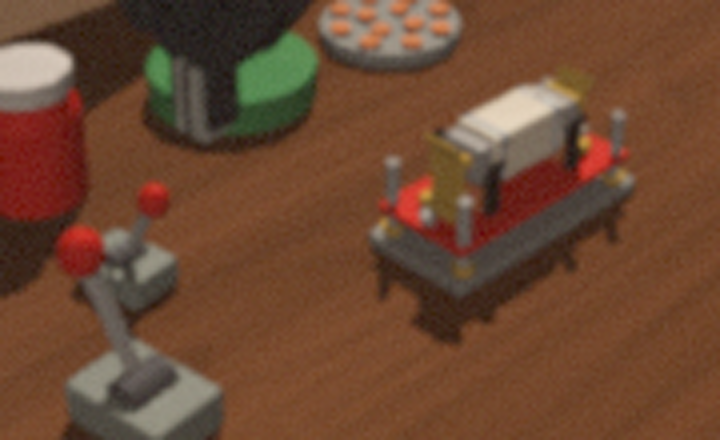

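```bash
python3 -c "
from h import *
print(r.hand_in())"
```

```text
the job is handed in; nothing more can be done
None
```

The new white fuse is home and level between its two clips and released. After that I pushed the larger grey isolator's lever over to its end stop (about 0.5 rad lean, on), and handed the job in at about 21 s; the judge returned no verdict.

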